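# Seat the kitting mask on its locating pins and latch it

### The arm

A 6-joint arm with a two-finger parallel gripper is mounted at the origin on the work surface. World frame = base frame: x ahead of the robot, y to its left, z up, the work surface at z = 0. Lengths are in m, angles in degrees, forces in N, time in s.
With the tool pointing down it reaches from about 0.3 to 0.775 m from the base axis. Payload 14.6 kg.
Tool frame: the origin (TCP) lies between the finger pads; the fingertips stand r.tips_ahead ahead of it and the grasp point (between the pads) lies 8 mm behind it (r.tips_ahead is the distance from the TCP to the fingertips, in m); z points along the fingers, x is the direction in which the jaws open and shut, and the axes are right-handed (so a half turn about z gives the same grasp; the last joint's range is limited). The gripper opens to 85 mm and grips with 20 to 120 N. Pads are 22 mm wide; open, the fingers measure 114 mm over their backs; the gripper's body (76 mm by 85 mm) begins 54 mm behind the grasp point. The pads swing forward as they close: fully open they stand 13 mm farther back than shut.
Start: joints at [-80.077, 17.183, 87.147, -0, 75.671, -3.816], TCP at [0.131, -0.534, 0.242] pointing down, gripper open.
Joint ranges: [-173.82, 173.82], [-45.26, 126.66], [13.44, 144.39], [-59.66, 239.66], [0, 175.72], [-146.38, 146.38]. Speed limits (degrees/s): [127.2, 127.2, 147.25, 180, 180, 180].

### API

Orientations are given as a 3x3 rotation matrix whose columns are the frame's x, y, z axes.
In Python, from cell import r gives the robot as it stands.
- The arm moves only by the tool send_rows, never from a script. Its argument "plan" is text: rows parted by semicolons, each of 7 numbers parted by spaces: the shift along the tool's x, y, z in m, then the turn, a rotation vector about the tool's x, y, z in rad, then the opening in per cent of the stroke, from 0 (shut) to 100 (fully open). A call has 1 to 10 rows; each row is the pose to reach, as a shift and turn from the pose commanded when the call began, along the tool's axes at that moment; what a row does not reach only later rows make up. A row lasts 1/8 s, in which the tool goes at most 62.5 mm and 10.7 degrees, less where a joint would pass 70% of its speed; a pose out of reach is approached as far as the arm can. A call with a gripper value outside its range is refused whole. The fingers move at their own pace and stop on an object; "force" is the grip in N (left out, the last holds). Time passes only in rows, so rows that repeat a pose let the fingers close. It gives the time, the measured TCP pose, the force and the opening at its end, in the units of the state.
- r.observe(): the state, without advancing time (a new reading comes with each control period).
- r.read_camera(name): name is "side" or "top" or "wrist"; returns a dict with "color" (420x560x3 uint8, red, green, blue), "vfov" (degrees; the focal length in pixels is half the picture's height over the tangent of half this angle, whatever the lens; pixels are square), "cx", "cy" (the principal point, pixels), "dist_coeffs" ([k1, k2, p1, p2, k3] as OpenCV has them; the pictures are not rectified), "rvec" (rotation vector, rad) and "tvec" (3), from world to camera coordinates, as OpenCV has them; the wrist camera has in their place "tool_from_camera" (4x4, takes a point from camera to tool coordinates, whose origin is the TCP and whose axes are the tool frame's). Camera axes: x right, y down, z forward; pixel columns grow to the right and rows downward; lengths in m; the calibration is good to about 2 mm. A picture is of the moment at which its call begins: read the wrist's pose just before it. There is no depth.
- r.hand_in(): hands the job in, once; it reports no verdict.
The state is a dict: "t": time; "qpos": joint angles; "joint_velocities": joint speeds; "effort": joint torques, N m; "ee_pos": TCP position; "tcp_rot": TCP orientation; "wrist_force": force on the tool from outside, world axes, zero at the start; "torque": the same for the moment, N m; "width": finger opening in m.
Only numpy, scipy, OpenCV 4.12 (cv2) and the standard library are available. Lean on these libraries where they do the work, as an engineer would, in place of code of your own. Each camera call takes 0.05 s, during which the arm holds its last target. There are 200 camera calls.

### The job

Pick up the yellow kitting mask by its black handle and fit it on the grey kitting fixture so that both locating pins come up through its two round holes and it lies flush on the rails; the pins have been re-set along their slots, so feel the mask home gently, never pressing it harder than about 4 kg. Then swing the red latch fully round over the mask's edge, let go of everything, and leave the other things on the bench as they are.

Things in the scene. Friction and masses are not known exactly. Their poses are not given: they have to be found in the camera images.
- mask: Loose yellow plate, 120 (x) x 160 (y) x 8 (z) mm, 0.2-0.4 kg, flat on the bench at first; origin at the centre of its underside, z up. Round through holes, 12.4 mm wide, at x = 0, y = +62 and -62 mm; four rectangular windows within 40 mm of the middle in y. It fits either way round (half turn about z).
- mask_grip (a point): Point to grip in the mask's black upright handle, 33 mm above the mask's underside over its centre; axes as the mask's. The handle is 14 mm thick (x), 56 mm long (y), and reaches from the plate's top (8 mm) to 48 mm above the underside; pinch it from above across x.
- fixture: Fixed grey fixture; ground plate 190 (x) x 210 (y) x 12 mm, its middle 7 mm to +y of the origin; origin on the bench midway between the pin slots, z up. Two aluminium rails, 170 mm long in x, 32 mm wide, centred at y = +62 and -62 mm, tops 30 mm above the bench, carry the mask; a low blue tray lies between them.
- fixture_deck (a point): Point midway between the rails at the height of their tops, x = y = 0 in the fixture's frame, axes as the fixture's. The seated mask's underside is at this height, its x and y axes along the fixture's, its y = 0, its x that of the pins. Riding on top of the pins it stands 11 mm higher.
- pin_zone (a point): Middle of the pins' range, at the height of the pins' tops (41 mm above the bench). One steel pin stands on each rail, at y = +62 and -62 mm: 10 mm diameter, 11 mm high above the rail, its top 3.5 mm tapering to 8.4 mm. Both are fixed at the same x, which is anywhere from -20 to +20 mm in the fixture's frame and is NOT measured.
- latch (a joint): Angle (rad) of the red latch arm about its upright pivot. 0 = closed, at its stop, the arm pointing to the fixture's -y, over the mask's edge; 1.57 = open, pointing to -x. It closes counter-clockwise seen from above and stays where left (friction about 2 N at the peg).
- latch_pivot (a point): Latch's pivot axis, at x = -35, y = +99 mm in the fixture's frame, at the height of the arm (44.5 mm above the bench). The arm is 14 mm wide, its underside 41 mm above the bench: it clears a seated mask by 3 mm and is blocked by one riding on the pins.
- latch_peg (a point): Grip point on the axis of the latch's black round upright peg, 12 mm diameter, 38 mm from the pivot, 68 mm above the bench; the peg runs from 48 to 82 mm above the bench.
- jar: Bystander: jar, 42 mm wide, 62 mm high, standing; origin under its middle.
- tape_roll: Bystander: small orange roll, 48 mm wide, 22 mm high, flat on the bench; origin under its middle.
- carton_small: Bystander: brown carton 70 x 100 x 50 mm; origin under its middle.
- carton_white: Bystander: white carton 60 x 60 x 70 mm; origin under its middle.
- scanner: Bystander: black hand scanner, 180 mm long, 45 mm high, lying; origin on the bench under its middle.
- screwdriver: Bystander: screwdriver with an orange handle, lying; origin on the bench.
- pen: Bystander: green marker pen, 125 mm long, lying; origin under its middle.
- screw_box: Bystander: small blue box 50 x 40 x 30 mm; origin under its middle.
Not all that is in view belongs to the job. There is more than one size of the mask; the job needs the middle-sized.

How it is judged:
By the outcome, as a careful person would: the job done as asked, in the order asked, and still so for the second after the job is handed in, with the robot touching nothing.
It also fails if it takes over 72 s, if anything falls off the work surface, if the arm or the gripper's body presses on something with over 40 N, if the wrist force passes 120 N, or if a joint passes its speed limit or range.

## Working session

There is one attempt and no reset: what is moved stays moved. The work goes in short steps, Python scripts to look and compute and a tool call to move; the robot and the scene stay as the last step left them, time stands still between calls to the robot, and variables do not carry over. Pictures are saved under pics/ and viewed, on a budget of 10 in all, crops included, one or two more only if the job needs it, and the job is handed in when it is done.

Besides the shell and the picture viewer there is one more tool, called after "Request:" as name(argument=value, ...) on one line, values as JSON. send_rows: Moves the arm, as the interface text tells. Its arguments: {"type":"object","properties":{"plan":{"type":"string"},"force":{"type":"number"}},"required":["plan"]}

```bash
mkdir -p pics; ls
python3 - <<'E'
from cell import r
import cv2
s=r.observe()
print(s['t'],s['ee_pos'],s['tcp_rot'],s['width'],r.tips_ahead)
for n in("top","side","wrist"):
    c=r.read_camera(n); cv2.imwrite(f"pics/{n}0.png",c["color"][:,:,::-1])
    print(n,{k:v for k,v in c.items() if k!="color"})
E
```

```text
pics
0.0 [ 0.13058321 -0.53404991  0.24172494] [[ 2.37477287e-01 -9.71393065e-01 -2.26280546e-04]
 [-9.71392426e-01 -2.37477391e-01  1.11522265e-03]
 [-1.13705606e-03 -4.50328399e-05 -9.99999353e-01]] 0.08529299155958994 0.011
top {'vfov': 49.93659299635196, 'cx': 281.2343987662709, 'cy': 214.9383933843491, 'dist_coeffs': array([0.03996758, 0.        , 0.        , 0.        , 0.        ]), 'rvec': array([ 2.0999385 , -2.14605888,  0.17674383]), 'tvec': array([0.02438882, 0.53594298, 1.34386609])}
side {'vfov': 43.64450726602852, 'cx': 274.263815551999, 'cy': 201.7404678080272, 'dist_coeffs': array([-0.05730418,  0.        ,  0.        ,  0.        ,  0.        ]), 'rvec': array([ 0.10997383, -2.7013965 ,  1.51849559]), 'tvec': array([0.51626398, 0.09721457, 1.35769862])}
wrist {'vfov': 67.07262242057323, 'cx': 277.82815768808075, 'cy': 203.8836255910525, 'dist_coeffs': array([-0.03011212,  0.        ,  0.        ,  0.        ,  0.        ]), 'tool_from_camera': array([[ 9.99998176e-01, -1.89184379e-03,  2.62958205e-04,
         2.14174708e-04],
       [ 1.75142137e-03,  9.63154883e-01,  2.68941635e-01,
        -6.69254901e-02],
       [-7.62065043e-04, -2.68940684e-01,  9.63156440e-01,
        -1.33073805e-01],
       [ 0.00000000e+00,  0.00000000e+00,  0.00000000e+00,
         1.00000000e+00]])}
```

View pics/top0.png

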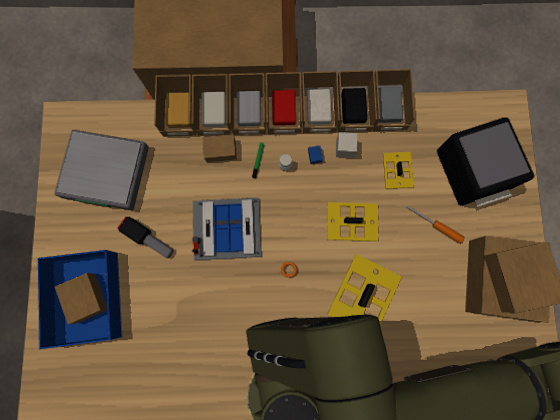

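View pics/side0.png

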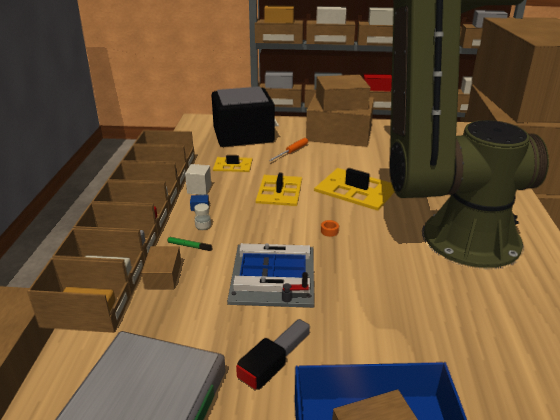

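Yellow mask-like candidates in the top view are small (398,170), middle (353,221) and large (365,290, partly under the arm). The middle-sized one at (353,221) matches 120x160, which I'll check by measuring. The fixture is at (227,228), with its latch at (196,245).

```bash
cat > h.py <<'E'
import numpy as np, cv2
from cell import r
def cam(n):
    s=r.observe(); c=r.read_camera(n)
    f=210/np.tan(np.radians(c["vfov"]/2)); K=np.array([[f,0,c["cx"]],[0,f,c["cy"]],[0,0,1]])
    if n=="wrist":
        T=c["tool_from_camera"]; R=s["tcp_rot"]@T[:3,:3]; o=s["tcp_rot"]@T[:3,3]+s["ee_pos"]
    else:
        Rw=cv2.Rodrigues(c["rvec"])[0]; R=Rw.T; o=-R@c["tvec"]
    return dict(im=c["color"],K=K,d=c["dist_coeffs"],R=R,o=o)
def w(c,px,z):
    p=cv2.undistortPoints(np.float64(px).reshape(-1,1,2),c["K"],c["d"]).reshape(-1,2)
    d=np.c_[p,np.ones(len(p))]@c["R"].T
    return c["o"]+d*((z-c["o"][2])/d[:,2])[:,None]
def proj(c,P):
    rv=cv2.Rodrigues(c["R"].T)[0]
    return cv2.projectPoints(np.float64(P).reshape(-1,1,3),rv,-c["R"].T@c["o"],c["K"],c["d"])[0].reshape(-1,2)
def blobs(c,lo,hi,amin=30):
    m=cv2.inRange(cv2.cvtColor(c["im"],cv2.COLOR_RGB2HSV),np.array(lo),np.array(hi))
    k,_=cv2.findContours(m,cv2.RETR_EXTERNAL,cv2.CHAIN_APPROX_NONE)
    return [x for x in k if cv2.contourArea(x)>amin]
def rect(c,k,z):
    P=w(c,k.reshape(-1,2),z)[:,:2].astype(np.float32)*1000
    return cv2.minAreaRect(P)
def tool(p):  # world point -> shift in tool axes
    s=r.observe(); return s["tcp_rot"].T@(np.array(p)-s["ee_pos"])
E
python3 - <<'E'
from h import *
c=cam("top")
for n,lo,hi,z in (("yel",(22,150,90),(32,255,255),.008),("blue",(105,150,60),(125,255,255),.015),("red",(0,180,80),(6,255,255),.045),("rail",(0,0,170),(180,40,255),.03)):
    for k in blobs(c,lo,hi,8):
        (x,y,W,H)=cv2.boundingRect(k); print(n,(x,y,W,H),rect(c,k,z))
im=cv2.resize(c["im"][180:280,170:400],None,fx=3.4,fy=3.4,interpolation=cv2.INTER_CUBIC)
cv2.imwrite("pics/crop1.png",im[:,:,::-1])
E
```

```text
yel (328, 254, 74, 70) ((289.068603515625, -236.37200927734375), (155.43289184570312, 206.4538116455078), 62.016422271728516)
yel (327, 202, 51, 39) ((518.8998413085938, -209.21087646484375), (158.29994201660156, 120.58246612548828), 86.68180847167969)
yel (383, 152, 31, 37) ((682.4608154296875, -364.3364562988281), (119.8073959350586, 89.1701431274414), 0.8602322936058044)
blue (38, 250, 73, 99) ((299.69744873046875, 651.840576171875), (272.52899169921875, 210.1616668701172), 5.9620680809021)
blue (214, 204, 29, 49) ((506.0279235839844, 182.50363159179688), (150.7206268310547, 87.5087661743164), 1.4337645769119263)
blue (309, 146, 13, 16) ((740.9882202148438, -99.48780822753906), (47.92058563232422, 39.329139709472656), 6.97178840637207)
red (194, 242, 4, 8) ((447.9018249511719, 276.8745422363281), (21.718334197998047, 9.176752090454102), 0.7735519409179688)
red (274, 90, 22, 32) ((895.4234619140625, -5.141254425048828), (67.78417205810547, 106.21588134765625), 88.96792602539062)
```

View pics/crop1.png

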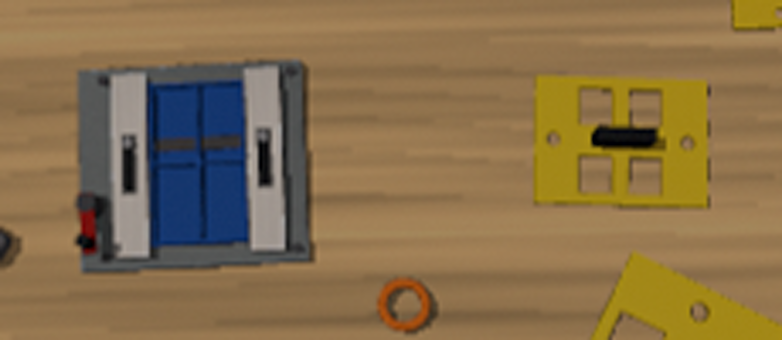

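The middle plate measures 158x121 mm at (0.519,-0.209), so it is the right mask. The pins look bright at the upper (+x) ends of the slots, at crop (128,140) and (264,135). Next I'll move over the mask for a close look.

Run:
```python
from h import *
print(tool((.519,-.17,.24)), np.linalg.norm(tool((.519,-.17,.24))))
```

```text
[-0.26147758 -0.46377306  0.00215034] 0.5324101809087031
```

Request:
send_rows(plan="-0.261 -0.464 0 0 0 -1.274 100;-0.261 -0.464 0 0 0 -1.274 100;-0.261 -0.464 0 0 0 -1.274 100;-0.261 -0.464 0 0 0 -1.274 100;-0.261 -0.464 0 0 0 -1.274 100;-0.261 -0.464 0 0 0 -1.274 100;-0.261 -0.464 0 0 0 -1.274 100;-0.261 -0.464 0 0 0 -1.274 100;-0.261 -0.464 0 0 0 -1.274 100;-0.261 -0.464 0 0 0 -1.274 100")

```text
t: 1.45
ee_pos: [0.5203, -0.1689, 0.2417]
tcp_rot: [[0.999, -0.054, -0.001], [-0.054, -0.999, 0.0], [-0.001, -0.0, -1.0]]
wrist_force: [0.2, 0.2, -0.6]
width: 0.0849
```

```bash
cat > lookm.py <<'E'
from h import *
c=cam("wrist"); im=c["im"]; print(r.observe()["ee_pos"],r.observe()["t"],r.observe()["qpos"].round(1) if hasattr(r.observe()["qpos"],'round') else r.observe()["qpos"])
print(r.observe()["tcp_rot"][:,0])
hsv=cv2.cvtColor(im,cv2.COLOR_RGB2HSV); m=cv2.inRange(hsv,(22,150,60),(32,255,255))
K,H=cv2.findContours(m,cv2.RETR_CCOMP,cv2.CHAIN_APPROX_NONE)
for i,k in enumerate(K):
    if cv2.contourArea(k)<40: continue
    print("hole" if H[0][i][3]>=0 else "out",cv2.boundingRect(k),np.round(rect(c,k,.008)[0],1),np.round(rect(c,k,.008)[1],1),round(rect(c,k,.008)[2],2))
cv2.imwrite("pics/w1.png",im[:,:,::-1])
E
python3 lookm.py
```

```text
[ 0.51957447 -0.16990657  0.24185446] 1.5 [-21.9  16.8  87.7  -0.   75.5 -18.8]
[ 9.98467091e-01 -5.53437285e-02 -7.34623569e-04]
out (363, 285, 23, 57) [ 638.  -363.6] [29.8 87.8] 0.17
hole (368, 310, 10, 9) [ 636.  -363.3] [10.7 12.3] 40.15
out (426, 280, 27, 20) [ 721.7 -332.9] [35.3 29.4] 0.13
out (4, 148, 191, 151) [ 287.1 -234.7] [156.6 207.3] 61.96
hole (94, 216, 11, 12) [ 296.7 -215.7] [14.1 10.6] 42.86
hole (36, 216, 95, 79) [ 268.9 -254.8] [ 78.6 124.6] 60.08
hole (26, 204, 20, 17) [ 219.  -197.7] [20.7 24.9] 86.81
hole (106, 197, 45, 44) [ 332.4 -213.5] [51.  46.5] 61.93
hole (61, 176, 43, 46) [ 279.5 -186.2] [53.8 46.3] 66.46
out (228, 142, 103, 126) [ 518.2 -209. ] [157.  118.1] 86.8
hole (253, 254, 11, 14) [ 488.3 -277.8] [19.7  8. ] 61.33
hole (289, 213, 33, 34) [ 548.3 -238.7] [43.2 39. ] 86.8
hole (237, 213, 33, 27) [ 485.1 -230.5] [33.8 39.3] 86.82
hole (271, 186, 16, 57) [ 517.1 -217.5] [71.3 18.4] 87.2
hole (290, 175, 33, 29) [ 551.5 -187.6] [34.1 38.2] 86.83
hole (236, 175, 33, 29) [ 487.4 -184. ] [34.1 38.4] 86.78
hole (272, 150, 14, 14) [ 521.1 -147.2] [15. 15.] 86.81
```

View pics/w1.png

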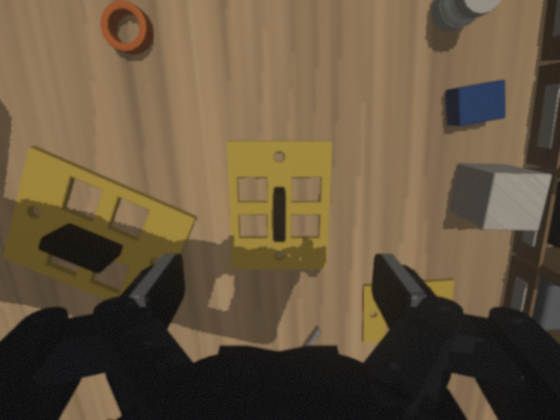

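The close view shows the 120x160 mask centred at (279,205), with its handle upright and clear all round. Centre is (518.2,-209) mm, yaw -3.2°. Next I'll look at the pins before gripping.

Request:
send_rows(plan="0 -0.395 0 0 0 0 100;0 -0.395 0 0 0 0 100;0 -0.395 0 0 0 0 100;0 -0.395 0 0 0 0 100;0 -0.395 0 0 0 0 100;0 -0.395 0.03 0 0 0 100;0 -0.395 0.03 0 0 0 100;0 -0.395 0.03 0 0 0 100;0 -0.395 0.03 0 0 0 100")

```text
t: 2.62
ee_pos: [0.5421, 0.2225, 0.2127]
tcp_rot: [[0.998, -0.058, 0.0], [-0.058, -0.998, -0.0], [0.0, 0.0, -1.0]]
wrist_force: [0.5, 0.3, 0.5]
width: 0.085
```

Run:
```python
from h import *
c=cam("wrist"); im=c["im"]; s=r.observe(); print(s["ee_pos"],s["t"])
np.savez("fix.npz",**c)
for n,lo,hi,z in (("blue",(105,150,40),(125,255,255),.015),("red",(0,150,60),(8,255,255),.045),("rail",(0,0,140),(180,50,255),.03)):
    for k in blobs(c,lo,hi,60): print(n,cv2.boundingRect(k),[np.round(v,1) for v in rect(c,k,z)])
cv2.imwrite("pics/w2.png",cv2.resize(im[60:340,100:460],None,fx=2.2,fy=2.1,interpolation=cv2.INTER_CUBIC)[:,:,::-1])
```

```text
[0.54221116 0.22239016 0.21288218] 2.675
blue (178, 179, 137, 81) [array([503., 179.]), array([150.9,  87.8]), np.float64(1.6)]
red (155, 128, 31, 16) [array([443.4, 278.1]), array([26.4, 11.8]), np.float64(6.0)]
rail (185, 268, 17, 20) [array([439.9, 122.9]), array([19.2, 21.9]), np.float64(5.6)]
rail (153, 143, 171, 45) [array([503. , 244.6]), array([169.6,  31.3]), np.float64(1.5)]
```

View pics/w2.png

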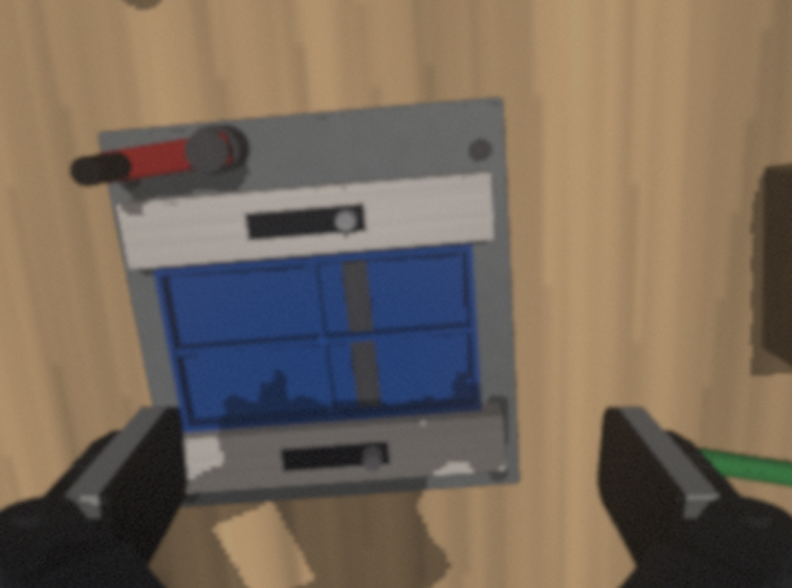

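Pins are at crop (345,220) and (372,457), near the +x end of the slots. The open latch's pivot is at crop (212,150) and its peg at about (90,170).

Run:
```python
from h import *
c=dict(np.load("fix.npz")); g=cv2.cvtColor(c["im"],cv2.COLOR_RGB2GRAY)
P=[]
for (u,v) in ((256.8,164.8),(269.1,277.6)):
    x,y=int(u)-7,int(v)-6; q=g[y:y+13,x:x+15]; print(q)
    P.append(w(c,[(u,v)],.041)[0]); print(P[-1])
d=P[0]-P[1]; print("sep",np.hypot(*d[:2]),"yaw",np.degrees(np.arctan2(-d[0],d[1])),"mid",(P[0]+P[1])/2)
# slot ends / screws: rail corners
K=[k for k in blobs(c,(0,0,140),(180,50,255),2000)]
print(cv2.boxPoints(rect(c,K[0],.03)))
print("pivot",w(c,[(100+212/2.2,60+150/2.1)],.048),"peg top",w(c,[(100+88/2.2,60+171/2.1)],.082))
```

```text
[[118 111 105  98  94  93  93  89  87  84  81  78  71  66  66]
 [ 74  72  67  64  62  65  70  73  74  69  64  58  50  46  51]
 [ 48  46  46  49  55  68  78  84  87  83  75  66  54  47  45]
 [ 40  42  44  52  70  86  96 103 105 100  90  80  63  53  50]
 [ 43  40  48  65  86 103 113 118 117 115 104  91  74  57  49]
 [ 42  44  52  75  97 115 119 123 124 122 117 102  83  62  48]
 [ 42  43  57  83 108 120 124 122 125 124 120 109  90  65  49]
 [ 38  43  58  87 111 123 123 125 125 124 122 113  92  64  48]
 [ 39  42  55  86 110 123 126 126 125 124 121 110  89  62  45]
 [ 41  44  53  76 102 119 124 126 125 124 117 103  80  58  45]
 [ 41  41  46  62  87 108 116 123 120 118 106  90  68  56  52]
 [ 52  51  54  60  76  90 101 107 107 104  93  81  77  80  88]
 [ 83  86  89  92  93  98 103 102 100 100 104 102 107 119 129]]
[0.52206178 0.2451141  0.041     ]
[[ 67  66  60  59  57  56  56  55  52  49  47  46  46  57  79]
 [ 42  42  41  42  44  47  51  54  50  45  40  36  32  47  72]
 [ 33  30  32  38  48  54  57  59  57  53  44  36  35  45  68]
 [ 26  30  33  46  55  58  62  63  62  57  53  41  35  4
[... 173 characters left out ...]
6  60  49  40  41  57]
 [ 27  32  46  57  66  71  74  75  74  71  62  52  41  37  56]
 [ 28  35  45  60  70  73  75  75  74  73  68  57  42  39  59]
 [ 36  39  51  63  73  76  76  78  78  76  70  65  61  60  68]
 [ 57  60  64  73  78  78  78  77  78  78  78  81  81  84  87]
 [ 84  84  85  86  81  81  80  79  78  80  86  92  95  97  98]
 [ 96  95  98  95  89  85  84  84  84  87  94  99 100 100 100]]
[0.52574742 0.1235003  0.041     ]
sep 0.12166963633658424 yaw 1.7358792366790015 mid [0.5239046 0.1843072 0.041    ]
[[417.77234 257.98816]
 [418.60815 226.71054]
 [588.1677  231.24155]
 [587.3319  262.51917]]
pivot [[0.46942777 0.28033425 0.048     ]] peg top [[0.43042033 0.27644203 0.082     ]]
```

Pins' midpoint is about (523.9,184.3), yaw about 1.6°. Now I'll grip the mask.

Request:
send_rows(plan="0.001 0.432 0 0 0 0 100;0.001 0.432 0 0 0 0 100;0.001 0.432 0 0 0 0 100;0.001 0.432 0 0 0 0 100;0.001 0.432 0 0 0 0 100;0.001 0.432 0.04 0 0 0 100;0.001 0.432 0.08 0 0 0 100;0.001 0.432 0.08 0 0 0 100;0.001 0.432 0.1 0 0 0 100;0.001 0.432 0.1 0 0 0 100")

```text
t: 3.92
ee_pos: [0.5178, -0.2075, 0.112]
tcp_rot: [[0.998, -0.058, -0.001], [-0.058, -0.998, 0.001], [-0.001, -0.001, -1.0]]
wrist_force: [0.6, -1.0, 0.0]
width: 0.0855
```

```bash
sed -i 's/w1.png/w3.png/' lookm.py; python3 lookm.py | grep -v "^\[" | head -30; python3 -c "
from h import *;print(r.observe()['ee_pos'],tool((.5182,-.209,.025)))"
```

```text
out (443, 384, 40, 13) [ 682. -400.] [38.1 14.3] 0.6
out (525, 311, 13, 10) [ 735.1 -320.2] [ 5.4 14.1] 49.63
out (0, 306, 19, 27) [ 266.7 -299.4] [23.9 18.2] 38.4
out (0, 157, 151, 161) [ 334.7 -236. ] [116.5 123.7] 62.01
hole (90, 279, 23, 21) [ 359.9 -271.5] [15.1 18.4] 39.4
hole (21, 190, 62, 66) [ 333.  -211.3] [45.7 44.5] 64.54
out (198, 101, 166, 197) [ 518.2 -209.2] [158.6 119.2] 86.68
hole (213, 277, 12, 8) [ 463.1 -269.2] [8.7 4.9] 32.2
hole (270, 270, 30, 18) [ 517.5 -272.3] [17.  21.8] 45.29
hole (297, 215, 48, 42) [ 548.7 -234.8] [35.1 37.5] 86.6
hole (216, 215, 49, 42) [ 484.3 -231. ] [35.1 39.3] 86.63
hole (268, 172, 25, 95) [ 517.6 -220.3] [78.1 18.6] 87.02
hole (213, 157, 51, 43) [ 487.8 -184.3] [32.5 37.4] 86.54
hole (298, 156, 50, 44) [ 551.5 -187.7] [33.2 37.3] 86.7
hole (270, 115, 21, 21) [ 521.6 -147.2] [13.8 13.8] 41.22
[ 0.51831648 -0.20746727  0.11304326] [-5.41093419e-05  1.53206995e-03  8.80433335e-02]
```

Request:
send_rows(plan="0 0.0015 0.05 0 0 0 100;0 0.0015 0.08 0 0 0 100;0 0.0015 0.088 0 0 0 100;0 0.0015 0.088 0 0 0 100;0 0.0015 0.088 0 0 0 0;0 0.0015 0.088 0 0 0 0;0 0.0015 0.088 0 0 0 0;0 0.0015 0.088 0 0 0 0;0 0.0015 0.088 0 0 0 0;0 0.0015 0.088 0 0 0 0", force=60)

```text
t: 5.22
ee_pos: [0.5184, -0.2091, 0.0247]
tcp_rot: [[0.998, -0.057, 0.001], [-0.057, -0.998, -0.0], [0.001, 0.0, -1.0]]
wrist_force: [-1.0, 0.2, 6.9]
width: 0.0132
```

Request:
send_rows(plan="0 0 -0.005 0 0 0 0;0 0 -0.02 0 0 0 0;0 0 -0.05 0 0 0 0;0 0 -0.085 0 0 0 0;0 0 -0.09 0 0 0 0;0 0 -0.09 0 0 0 0")

```text
t: 5.98
ee_pos: [0.5179, -0.2089, 0.1139]
tcp_rot: [[0.998, -0.057, -0.0], [-0.057, -0.998, 0.0], [-0.0, -0.0, -1.0]]
wrist_force: [0.3, -1.4, -3.3]
width: 0.0131
```

```bash
cat > held.py <<'E'
from h import *
c=cam("wrist"); s=r.observe(); im=c["im"]; z0=s["ee_pos"][2]-.025+.008
print(s["t"],s["ee_pos"].round(4),s["wrist_force"],s["torque"],s["width"],np.degrees(np.arctan2(s["tcp_rot"][1,0],s["tcp_rot"][0,0])))
m=cv2.inRange(cv2.cvtColor(im,cv2.COLOR_RGB2HSV),(22,130,40),(34,255,255))
K,H=cv2.findContours(m,cv2.RETR_CCOMP,cv2.CHAIN_APPROX_NONE)
for i,k in enumerate(K):
    if cv2.contourArea(k)<150: continue
    a,b,an=rect(c,k,z0); t=tool((a[0]/1000,a[1]/1000,z0))*1000
    print("hole" if H[0][i][3]>=0 else "out",cv2.boundingRect(k),np.round(a,1),np.round(b,1),round(an,2),"tool",t.round(1))
import sys
cv2.imwrite("pics/%s.png"%sys.argv[1],im[:,:,::-1])
E
python3 held.py held1; python3 -c "
from h import *;print(tool((.524,.184,.114)))"
```

```text
6.025 [ 0.5177 -0.2088  0.1132] [-0.23957696  1.17028741 -2.56310538] [0.03138717 0.0352981  0.0296702 ] 0.013021081497170597 -3.2661124892065043
out (441, 308, 95, 56) [ 639.9 -259.5] [30.  65.7] 56.22 tool [125.   43.7  16.8]
out (0, 155, 152, 194) [ 397. -213.] [100.6  78.8] 62.04 tool [-120.2   11.1   17.2]
hole (89, 276, 23, 19) [ 419.8 -223.4] [ 9.2 12.1] 63.42 tool [-96.8  20.2  17.1]
hole (25, 187, 58, 66) [ 402.6 -186.5] [31.1 26.7] 65.85 tool [-116.1  -15.6   17.2]
out (144, 86, 269, 203) [ 518.4 -179.3] [101.8 121.6] 86.45 tool [ -0.9 -29.4  17. ]
hole (305, 177, 78, 64) [ 550.3 -188.2] [32.7 37.2] 86.54 tool [ 31.4 -22.4  17. ]
hole (173, 177, 78, 64) [ 485.6 -184.4] [32.7 37.2] 86.72 tool [-33.3 -22.5  17.1]
hole (263, 112, 30, 32) [ 520.5 -146.6] [13.6 13.6] 41.86 tool [ -0.7 -62.2  17. ]
[-0.01604929 -0.39251553 -0.0005071 ]
```

View pics/held1.png

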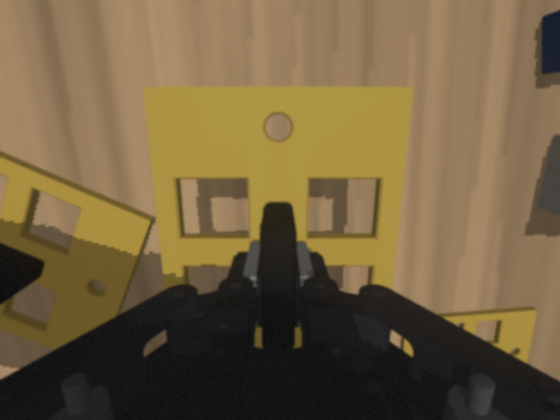

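The mask is held square and centred, and its +y hole at pixel (278,127) stays in view, so I can check it against the pin. Carrying it over.

Request:
send_rows(plan="-0.002 -0.04 0 0 0 -0.01 0;-0.004 -0.1 0 0 0 -0.02 0;-0.006 -0.16 0 0 0 -0.04 0;-0.009 -0.22 0 0 0 -0.06 0;-0.012 -0.28 0 0 0 -0.085 0;-0.0154 -0.335 0 0 0 -0.085 0;-0.0154 -0.375 0 0 0 -0.085 0;-0.0154 -0.3928 0.01 0 0 -0.085 0;-0.0154 -0.3928 0.02 0 0 -0.085 0;-0.0154 -0.3928 0.03 0 0 -0.085 0")

```text
t: 7.28
ee_pos: [0.5248, 0.1828, 0.0828]
tcp_rot: [[1.0, 0.027, -0.002], [0.027, -1.0, -0.001], [-0.002, 0.001, -1.0]]
wrist_force: [-0.2, 0.0, -3.5]
width: 0.0136
```

```bash
python3 held.py held2
```

```text
7.325 [0.5245 0.1826 0.0818] [-0.65630612 -0.7998565  -5.59238268] [-0.02622231  0.0880724  -0.03022659] 0.013261346300282988 1.5304970444277708
out (143, 87, 270, 202) [522.7 212.1] [122.1 102. ] 1.44 tool [ -1.  -29.5  17. ]
hole (306, 177, 76, 64) [555.4 206.1] [37.1 32.8] 1.53 tool [ 31.7 -22.7  16.9]
hole (174, 177, 77, 65) [490.5 204.2] [37.2 33.3] 1.4 tool [-33.3 -22.5  17.1]
hole (264, 113, 28, 31) [521.8 244.5] [13.3 12. ] 64.86 tool [ -1.  -61.9  16.9]
```

View pics/held2.png

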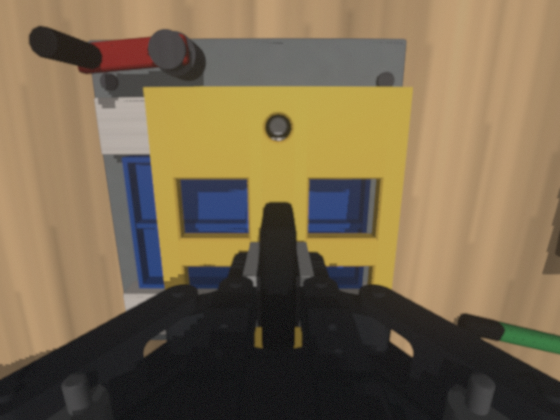

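The +y pin's tip shows through the hole at pixel (278,126). I'll measure the offset there.

```bash
cat > pin.py <<'E'
from h import *
c=cam("wrist"); s=r.observe(); im=c["im"]; zt=s["ee_pos"][2]-.025+.008
m=cv2.inRange(cv2.cvtColor(im,cv2.COLOR_RGB2HSV),(22,130,40),(34,255,255))
K,H=cv2.findContours(m,cv2.RETR_CCOMP,cv2.CHAIN_APPROX_NONE)
k=[k for i,k in enumerate(K) if H[0][i][3]>=0 and 300<cv2.contourArea(k)<1500 and abs(cv2.boundingRect(k)[0]-264)<25][0]
(hu,hv),hr=cv2.minEnclosingCircle(k); hh=np.array([hu,hv])
x,y=int(hu)-16,int(hv)-16
g=cv2.cvtColor(im,cv2.COLOR_RGB2GRAY); q=g[y:y+33,x:x+33]; print(q[8:26:1,5:29:1])
hm=np.zeros_like(g); cv2.circle(hm,(int(round(hu)),int(round(hv))),int(hr-3),255,-1)
v=g[hm>0]; th,_=cv2.threshold(v.reshape(-1,1),0,255,cv2.THRESH_OTSU); b=((g>th)&(hm>0)).astype(np.uint8)
n,l,st,ce=cv2.connectedComponentsWithStats(b); i=1+np.argmax(st[1:,4]); print("thr",th,"pin px",ce[i],st[i],"hole px",hh,hr)
P=w(c,[ce[i]],.041)[0]; Hh=w(c,[hh],zt)[0]
print("pin",P*1000,"hole",Hh*1000,"need world",(P-Hh)[:2]*1000,"tool",(s["tcp_rot"].T@np.r_[(P-Hh)[:2],0])*1000, s["ee_pos"])
E
python3 pin.py
```

```text
[[ 75  58  50  54  64  70  80  86  87  89  91  90  89  89  85  80  71  64
   58  66  81 101 121 143]
 [ 59  52  51  60  70  80  85  88  92  92  92  90  93  92  88  88  80  71
   61  58  67  86 110 134]
 [ 53  50  53  66  77  84  88  90  91  90  90  92  93  93  92  91  85  79
   69  59  59  76 101 125]
 [ 50  51  60  73  82  89  91  91  90  90  91  92  92  93  93  93  89  83
   73  61  57  69  96 118]
 [ 52  52  65  76  86  91  92  90  91  91  91  91  93  92  93  92  92  87
   78  66  56  64  87 113]
 [ 52  56  65  81  88  93  92  94  93  91  91  89  90  92  92  92  92  87
   82  68  57  60  81 109]
 [ 51  55  70  83  90  93  92  93  92  91  91  92  92  90  91  93  91  90
   82  69  59  55  77 105]
 [ 48  59  72  83  90  92  93  91  92  91  90  92  90  91  91  91  92  89
   83  71  59  55  75 103]
 [ 48  55  67  80  88  91  93  92  92  93  93  91  91  90  90  91  91  86
   81  66  56  55  74 102]
 [ 47  52  64  77  87  91  94  92  92  93  93  93  93  92  92  91  90  86
   77  65  52  53  74 103]
 [ 48  50  60  71  84  90  91  92  94  92  92  92  91  93  92  89  88  83
   73  60  50  5
[... 345 characters left out ...]
95 106 113 117 117 112 105  92  77  63  53
   48  50  60  87 114 135]
 [ 65  52  48  48  48  54  63  74  83  93  97  95  91  83  72  62  56  49
   50  56  71  98 124 141]
 [ 80  58  51  51  50  51  55  57  62  68  72  71  66  63  59  51  51  50
   57  69  92 118 136 148]
 [103  79  67  67  69  68  69  68  67  68  72  72  71  70  66  64  64  65
   70  88 111 132 144 153]]
thr 78.0 pin px [278.47867299 125.84834123] [271 118  16  17 211] hole px [279.07830811 127.95783234] 15.080865859985352
pin [521.90383183 244.78981422  41.        ] hole [522.19474638 244.64616049  65.61474205] need world [-0.29091454  0.14365373] tool [-0.28699564 -0.15132995  0.0006444 ] [0.52460638 0.1826889  0.08261474]
```

Hole and pin agree within 0.3 mm. Lowering in stages and reading the force.

Request:
send_rows(plan="-0.0002 -0.0001 0.006 0 0 0 0;-0.0002 -0.0001 0.012 0 0 0 0;-0.0002 -0.0001 0.014 0 0 0 0;-0.0002 -0.0001 0.014 0 0 0 0")

```text
t: 7.88
ee_pos: [0.5249, 0.1841, 0.0702]
tcp_rot: [[1.0, 0.028, -0.0], [0.028, -1.0, -0.0], [-0.0, 0.0, -1.0]]
wrist_force: [0.9, 0.6, -3.5]
width: 0.013
```

```bash
python3 pin.py | tail -2; python3 -c "
from h import *;s=r.observe();print(s['wrist_force'],s['torque'])"
```

```text
thr 101.0 pin px [277.14932127 130.05882353] [269 123  18  16 221] hole px [277.19302368 127.12310028] 15.4566068649292
pin [521.78152662 244.59364163  41.        ] hole [521.77524073 246.46326675  53.39518718] need world [ 0.00628589 -1.86962513] tool [-4.61757425e-02  1.86906539e+00 -4.98062239e-05] [0.52502432 0.18413247 0.07039519]
[ 0.21277454  0.23303771 -3.98747214] [ 0.01900387 -0.00097438 -0.02917001]
```

Request:
send_rows(plan="0 0 0.001 0 0 0 0;0 0 0.002 0 0 0 0;0 0 0.003 0 0 0 0;0 0 0.004 0 0 0 0;0 0 0.004 0 0 0 0")

```text
t: 8.55
ee_pos: [0.5249, 0.1841, 0.0662]
tcp_rot: [[1.0, 0.028, -0.0], [0.028, -1.0, -0.0], [-0.0, 0.0, -1.0]]
wrist_force: [0.6, -0.2, -2.6]
width: 0.0134
```

The tool was still settling in y when I measured, so I'll measure again here, just above the pin tips.

```bash
python3 pin.py
python3 - <<'E'
from h import *
c=cam("wrist"); cv2.imwrite("pics/hole.png",cv2.resize(c["im"][100:156,240:316],None,fx=8,fy=8,interpolation=cv2.INTER_CUBIC)[:,:,::-1])
E
```

```text
[[121 100  77  58  51  49  50  54  55  60  62  68  66  63  58  53  51  50
   50  48  53  68  86 109]
 [110  85  64  50  49  51  59  66  73  79  86  91  91  84  78  71  63  57
   51  49  49  56  72  94]
 [ 97  72  53  50  51  61  73  85  94 102 113 117 116 110 104  94  84  70
   58  52  51  51  60  79]
 [ 86  62  51  50  60  74  91 105 117 124 131 134 134 130 124 116 106  87
   68  56  52  48  53  66]
 [ 73  54  52  55  72  89 108 122 131 136 139 143 141 140 138 134 123 106
   87  68  55  50  51  59]
 [ 70  53  56  66  86 106 122 134 140 140 142 143 144 145 144 141 137 123
  106  84  67  52  49  56]
 [ 64  53  64  81 102 122 134 140 140 141 142 142 143 144 145 144 143 136
  124 102  78  61  52  54]
 [ 64  55  68  90 117 132 139 140 141 140 141 141 142 143 143 144 145 142
  134 117  91  66  54  55]
 [ 63  57  76 100 124 138 142 141 141 142 141 140 142 141 143 144 143 142
  138 124 100  74  57  55]
 [ 64  60  79 109 131 141 142 142 143 141 140 141 141 142 141 142 143 144
  139 130 107  78  59  56]
 [ 67  63  86 117 135 142 143 143 142 142 141 142 141 141 141 139 142 143
  142 133 112  8
[... 354 characters left out ...]
4 144 145 143 142 140 141 142 140
  135 117  92  69  63  85]
 [120  94  77  87 110 129 138 143 144 144 146 145 143 143 141 141 141 139
  128 106  80  68  76 101]
 [134 111  88  80  95 117 132 138 142 145 145 143 143 143 143 142 139 133
  117  95  72  72  92 117]
 [145 128 105  86  87 100 118 133 141 144 144 143 144 144 142 139 134 119
   99  80  76  90 111 131]]
thr 100.0 pin px [277.4980695  129.67953668] [269 121  18  19 259] hole px [277.46203613 127.10126495] 15.31316089630127
pin [521.9222597  244.95887623  41.        ] hole [521.87255236 246.47425115  49.24307929] need world [ 0.04970734 -1.51537492] tool [7.30280365e-03 1.51617236e+00 3.50916102e-06] [0.52494193 0.18411232 0.06624308]
```

View pics/hole.png

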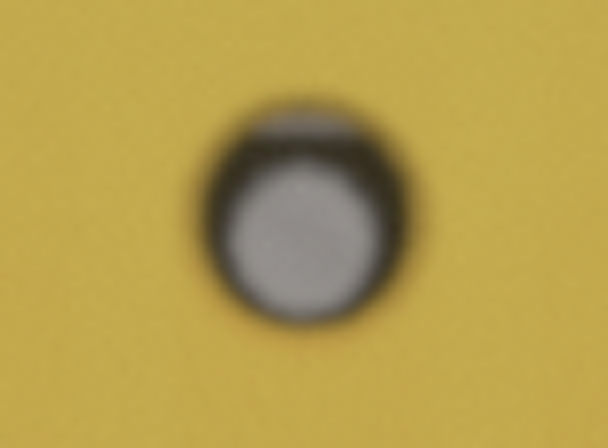

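The pin sits low in the hole at crop (305,240) against the hole centre (305,213), so I'll shift 1.5 mm along tool +y, then lower gently.

Request:
send_rows(plan="0 0.0015 0 0 0 0 0;0 0.0015 0 0 0 0 0;0 0.0015 0.001 0 0 0 0;0 0.0015 0.002 0 0 0 0;0 0.0015 0.003 0 0 0 0;0 0.0015 0.003 0 0 0 0")

```text
t: 9.4
ee_pos: [0.5249, 0.1826, 0.0631]
tcp_rot: [[1.0, 0.028, -0.0], [0.028, -1.0, -0.0], [-0.0, 0.0, -1.0]]
wrist_force: [0.3, -0.6, -2.9]
width: 0.0131
```

```bash
python3 pin.py|tail -2; python3 -c "
from h import *;s=r.observe();print(s['wrist_force'],s['torque'])"
```

```text
thr 108.0 pin px [277.45454545 126.88932806] [269 118  18  19 253] hole px [278.41619873 127.47976685] 14.916796684265137
pin [521.89842335 244.89979749  41.        ] hole [522.34903142 244.82627381  46.22520477] need world [-0.45060807  0.07352368] tool [-4.48370463e-01 -8.61236630e-02  4.38851268e-05] [0.52499771 0.18261648 0.0632252 ]
[-1.02658674  1.0316906  -2.98149824] [-0.00033543  0.01984436 -0.00429995]
```

It is 3 mm below the pin tips with no contact force. Continuing down.

Request:
send_rows(plan="-0.0002 0 0.001 0 0 0 0;-0.0002 0 0.002 0 0 0 0;-0.0002 0 0.003 0 0 0 0;-0.0002 0 0.004 0 0 0 0;-0.0002 0 0.005 0 0 0 0;-0.0002 0 0.006 0 0 0 0;-0.0002 0 0.0065 0 0 0 0;-0.0002 0 0.0065 0 0 0 0")

```text
t: 10.45
ee_pos: [0.5248, 0.1826, 0.0567]
tcp_rot: [[1.0, 0.028, -0.0], [0.028, -1.0, -0.0], [-0.0, 0.0, -1.0]]
wrist_force: [0.0, -0.0, -3.2]
width: 0.0131
```

Request:
send_rows(plan="0 0 0.0005 0 0 0 0;0 0 0.001 0 0 0 0;0 0 0.001 0 0 0 0")

```text
t: 10.82
ee_pos: [0.5248, 0.1826, 0.0557]
tcp_rot: [[1.0, 0.028, -0.0], [0.028, -1.0, -0.0], [-0.0, 0.0, -1.0]]
wrist_force: [0.2, 0.4, -2.7]
width: 0.0133
```

Request:
send_rows(plan="0 0 0.0005 0 0 0 0;0 0 0.0005 0 0 0 0")

```text
t: 11.08
ee_pos: [0.5248, 0.1826, 0.0553]
tcp_rot: [[1.0, 0.028, -0.0], [0.028, -1.0, -0.0], [-0.0, 0.0, -1.0]]
wrist_force: [-0.9, -0.4, -4.0]
width: 0.0135
```

Request:
send_rows(plan="0 0 0.0003 0 0 0 0;0 0 0.0003 0 0 0 0")

```text
t: 11.32
ee_pos: [0.5248, 0.1826, 0.055]
tcp_rot: [[1.0, 0.028, -0.0], [0.028, -1.0, -0.0], [-0.0, 0.0, -1.0]]
wrist_force: [0.3, -0.6, -2.7]
width: 0.0135
```

Request:
send_rows(plan="0 0 0.0003 0 0 0 0;0 0 0.0003 0 0 0 0")

```text
t: 11.58
ee_pos: [0.5248, 0.1826, 0.0547]
tcp_rot: [[1.0, 0.028, 0.0], [0.028, -1.0, 0.0], [0.0, -0.0, -1.0]]
wrist_force: [-0.7, -0.4, -2.0]
width: 0.0132
```

Request:
send_rows(plan="0 0 0.0003 0 0 0 0;0 0 0.0003 0 0 0 0")

```text
t: 11.82
ee_pos: [0.5248, 0.1826, 0.0547]
tcp_rot: [[1.0, 0.028, 0.0], [0.028, -1.0, 0.0], [0.0, -0.0, -1.0]]
wrist_force: [-5.3, -1.3, 4.2]
width: 0.0133
```

Contact came at z=54.7 mm, which is the bench grip height (24.7) plus 30, so it is seated. Release and rise.

Request:
send_rows(plan="0 0 0 0 0 0 50;0 0 0 0 0 0 50;0 0 0 0 0 0 50;0 0 0 0 0 0 50;0 0 -0.03 0 0 0 50;0 0 -0.08 0 0 0 50;0 -0.02 -0.13 0 0 0 50;0 -0.04 -0.15 0 0 0 50;0 -0.04 -0.15 0 0 0 50;0 -0.04 -0.15 0 0 0 50")

```text
t: 13.08
ee_pos: [0.5233, 0.2221, 0.2031]
tcp_rot: [[1.0, 0.028, -0.002], [0.028, -1.0, -0.001], [-0.002, 0.001, -1.0]]
wrist_force: [-0.4, 0.6, -0.5]
width: 0.0428
```

Run:
```python
from h import *
c=cam("wrist"); s=r.observe(); im=c["im"]; print(s["ee_pos"],s["t"])
np.savez("fix2.npz",**c)
for n,lo,hi,z in (("yel",(22,130,40),(34,255,255),.038),("red",(0,150,60),(8,255,255),.045)):
    for k in blobs(c,lo,hi,60): print(n,cv2.boundingRect(k),[np.round(v,1) for v in rect(c,k,z)])
cv2.imwrite("pics/w4.png",cv2.resize(im[40:340,100:500],None,fx=2,fy=2,interpolation=cv2.INTER_CUBIC)[:,:,::-1])
```

```text
[0.52332523 0.22188165 0.20299784] 13.125
yel (231, 252, 96, 46) [array([525.1, 128.8]), array([101.4,  52.3]), np.float64(1.5)]
yel (215, 145, 128, 112) [array([523.2, 206.8]), array([119.2, 112.5]), np.float64(1.6)]
red (541, 355, 19, 22) [array([843.7,  22.5]), array([12.4, 40.8]), np.float64(53.0)]
red (177, 119, 32, 16) [array([444.2, 278.1]), array([27.2, 12.1]), np.float64(6.3)]
```

View pics/w4.png

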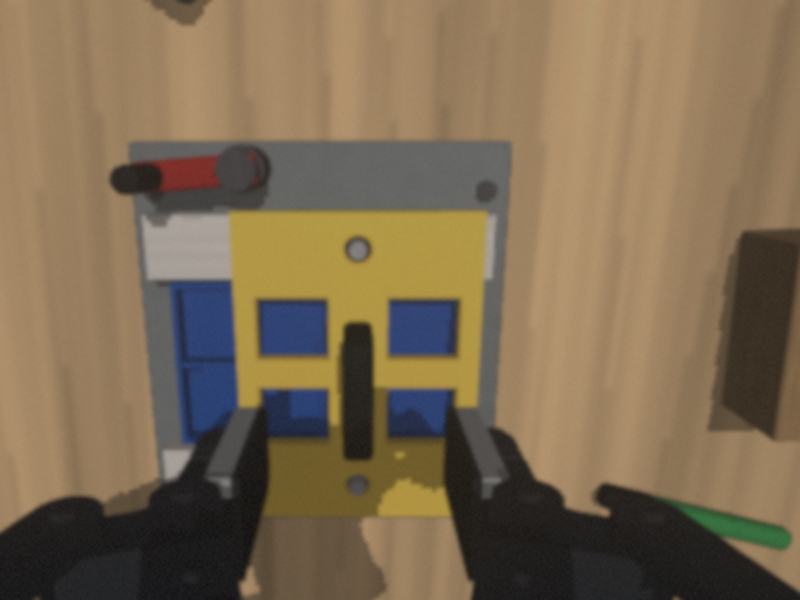

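Both pins stand up through the holes at crop (357,249) and (357,485), and the plate lies square on the rails. The latch pivot is at crop (240,170), with the peg's top at about (125,180). Locating the peg now.

Run:
```python
from h import *
c=dict(np.load("fix2.npz"))
print("pivot",w(c,[(220,125)],.048),"peg",w(c,[(162,130.5)],.082))
hsv=cv2.cvtColor(c["im"],cv2.COLOR_RGB2HSV)
m=cv2.inRange(hsv[100:150,140:240],(0,0,0),(180,255,50))
print("\n".join("".join("#" if v else "." for v in row) for row in m[8:46,:]))
# pred: fixture at pins mid (TCP at seat) less pin x
th=np.radians(1.55);R=np.array([[np.cos(th),-np.sin(th)],[np.sin(th),np.cos(th)]])
o=np.array([.5046,.1826]);pv=o+R@[-.035,.099]; print("pivot",pv)
for a in(90,86,45,0): 
    p=pv+R@(.038*np.array([-np.sin(np.radians(a)),-np.cos(np.radians(a))])); print(a,p,proj(c,[(*p,.082),(*p,.048)]))
```

```text
pivot [[0.46913326 0.2800067  0.048     ]] peg [[0.42933106 0.27592251 0.082     ]]
....................................................................................................
....................................................................................................
....................................................................................................
....................................................................................................
....................................................................................................
....................................................................................................
....................................................................................................
....................................................................................................
....................................................................................................
....................................................................................................
......
[... 2494 characters left out ...]
........................
....................................................................................................
....................................................................................................
....................................................................................................
pivot [0.46693493 0.28061705]
90 [0.42894883 0.27958918] [[161.20190601 125.71188423]
 [174.81196286 124.43504671]]
86 [0.42911306 0.2769419 ] [[161.63734376 129.16922688]
 [175.16447678 127.49441019]]
45 [0.44080152 0.25303001] [[178.10808024 159.88504708]
 [189.48686688 154.75898919]]
0 [0.4679628  0.24263095] [[212.12915105 173.4737487 ]
 [219.5855578  166.86488984]]
```

Request:
send_rows(plan="-0.03 -0.02 0 0 0 0.18 40;-0.06 -0.04 0 0 0 0.36 40;-0.0923 -0.0577 0 0 0 0.55 40;-0.0923 -0.0577 0.02 0 0 0.73 40;-0.0923 -0.0577 0.04 0 0 0.91 40;-0.0923 -0.0577 0.06 0 0 1.1 40;-0.0923 -0.0577 0.08 0 0 1.28 40;-0.0923 -0.0577 0.08 0 0 1.5 40;-0.0923 -0.0577 0.08 0 0 1.5 40;-0.0923 -0.0577 0.08 0 0 1.5 40")

```text
t: 14.38
ee_pos: [0.4298, 0.2774, 0.1242]
tcp_rot: [[0.101, -0.995, -0.0], [-0.995, -0.101, -0.0], [0.0, 0.0, -1.0]]
wrist_force: [0.7, 0.5, 0.7]
width: 0.0343
```

Run:
```python
from h import *
s=r.observe(); c=cam("wrist"); print(s["t"],s["ee_pos"],s["tcp_rot"][:,0],s["width"],s["qpos"])
m=cv2.inRange(cv2.cvtColor(c["im"],cv2.COLOR_RGB2HSV),(0,150,40),(8,255,255)); ys,xs=np.nonzero(m); print(len(xs),xs.min(),xs.max(),ys.min(),ys.max())
print("peg top/base expected",proj(c,[(.4295,.277,.082),(.4295,.277,.048)]))
cv2.imwrite("pics/w5.png",c["im"][:,:,::-1])
```

```text
14.375 [0.42983196 0.2773779  0.12417479] [ 1.01496425e-01 -9.94835889e-01  1.69443460e-04] 0.034320336935187226 [ 2.87331765e+01  2.00055298e+01  1.00410456e+02 -2.81194494e-03
  5.96032157e+01  1.12909253e+02]
643 270 287 175 213
peg top/base expected [[277.72888366 233.93235819]
 [277.70016832 216.25931531]]
```

View pics/w5.png

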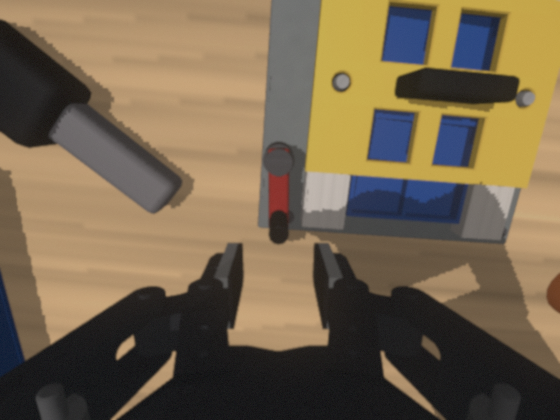

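The peg at (278,233) is centred between the jaws, and the scanner at (165,195) is well clear. Lowering to cage the peg.

Request:
send_rows(plan="0 0 0.03 0 0 0 40;0 0 0.058 0 0 0 40;0 0 0.058 0 0 0 20;0 0 0.058 0 0 0 20;0 0 0.058 0 0 0 20", force=20)

```text
t: 15.05
ee_pos: [0.4303, 0.278, 0.0676]
tcp_rot: [[0.099, -0.995, 0.002], [-0.995, -0.099, 0.001], [-0.001, -0.002, -1.0]]
wrist_force: [-0.3, 0.4, 0.1]
width: 0.0168
```

Request:
send_rows(plan="0.0066 -0.0006 0 0 0 -0.175 20;0.0130 -0.0023 0 0 0 -0.349 20;0.0190 -0.0051 0 0 0 -0.524 20;0.0244 -0.0089 0 0 0 -0.698 20;0.0291 -0.0136 0 0 0 -0.873 20;0.0329 -0.0190 0 0 0 -1.047 20;0.0357 -0.0250 0 0 0 -1.222 20;0.0374 -0.0314 0 0 0 -1.396 20;0.0374 -0.0314 0 0 0 -1.396 20")

```text
t: 16.18
ee_pos: [0.4652, 0.2436, 0.0671]
tcp_rot: [[0.997, -0.077, 0.001], [-0.077, -0.997, 0.0], [0.001, -0.001, -1.0]]
wrist_force: [0.1, 0.8, 0.6]
width: 0.0174
```

Request:
send_rows(plan="0.002 0 0 0 0 -0.05 20;0.004 0 0 0 0 -0.1 20;0.005 0 0 0 0 -0.1 20;0.005 0 0 0 0 -0.1 20")

```text
t: 16.68
ee_pos: [0.4697, 0.2433, 0.0666]
tcp_rot: [[1.0, 0.021, 0.0], [0.021, -1.0, 0.0], [0.0, -0.0, -1.0]]
wrist_force: [-1.3, -0.5, 1.6]
width: 0.017
```

Request:
send_rows(plan="0.0005 0 0 0 0 0 20;0.001 0 0 0 0 0 20;0.001 0 0 0 0 0 20")

```text
t: 17.05
ee_pos: [0.4707, 0.2432, 0.0663]
tcp_rot: [[1.0, 0.024, -0.0], [0.024, -1.0, -0.0], [-0.0, 0.0, -1.0]]
wrist_force: [-1.5, -0.3, 1.7]
width: 0.017
```

Request:
send_rows(plan="0.0005 0 0 0 0 0 20;0.001 0 0 0 0 0 20;0.001 0 0 0 0 0 20")

```text
t: 17.42
ee_pos: [0.4717, 0.2432, 0.0663]
tcp_rot: [[1.0, 0.024, -0.0], [0.024, -1.0, -0.0], [-0.0, 0.0, -1.0]]
wrist_force: [-1.1, -1.3, 1.0]
width: 0.0172
```

Request:
send_rows(plan="0.0005 0 0 0 0 0 20;0.0005 0 0 0 0 0 20")

```text
t: 17.68
ee_pos: [0.472, 0.2432, 0.0663]
tcp_rot: [[1.0, 0.024, -0.001], [0.024, -1.0, -0.0], [-0.001, 0.0, -1.0]]
wrist_force: [-4.3, -2.2, 1.1]
width: 0.0171
```

Request:
send_rows(plan="0.0005 0 0 0 0 0 20;0.0005 0 0 0 0 0 20;0.0005 0 0 0 0 0 20")

```text
t: 18.05
ee_pos: [0.4721, 0.2432, 0.0662]
tcp_rot: [[1.0, 0.024, -0.002], [0.024, -1.0, -0.0], [-0.002, 0.0, -1.0]]
wrist_force: [-7.8, -2.6, 4.1]
width: 0.0172
```

The stop is felt: 7.8 N and the motion stalls. Re-centre, open, rise and look.

Request:
send_rows(plan="-0.003 0 0 0 0 0 20;-0.003 0 0 0 0 0 35;-0.003 0 0 0 0 0 35;-0.003 0 -0.01 0 0 0 35;-0.003 0 -0.05 0 0 0 35;-0.003 -0.03 -0.1 0 0 0 35;0.02 -0.06 -0.14 0 0 0 35;0.04 -0.06 -0.16 0 0 0 35;0.04 -0.06 -0.16 0 0 0 35;0.04 -0.06 -0.16 0 0 0 35")

```text
t: 19.3
ee_pos: [0.5105, 0.3038, 0.2254]
tcp_rot: [[1.0, 0.024, -0.001], [0.024, -1.0, -0.001], [-0.001, 0.001, -1.0]]
wrist_force: [0.4, -0.2, -0.7]
width: 0.03
```

Run:
```python
from h import *
s=r.observe(); c=cam("wrist"); print(s["t"],s["ee_pos"],s["wrist_force"])
for n,lo,hi,z in (("yel",(22,130,40),(34,255,255),.038),("red",(0,150,60),(8,255,255),.048)):
    for k in blobs(c,lo,hi,40): print(n,cv2.boundingRect(k),[np.round(v,1) for v in rect(c,k,z)])
t=cam("top")
a=cv2.resize(c["im"],(533,400)); b=cv2.resize(t["im"][100:310,150:420],None,fx=.98,fy=1.905)
b=cv2.resize(t["im"][100:310,180:320],(266,400),interpolation=cv2.INTER_CUBIC)
cv2.imwrite("pics/fin.png",np.hstack([a,b])[:,:,::-1])
```

```text
19.3 [0.51051875 0.30380118 0.22542784] [ 0.39346744 -0.17507015 -0.7344551 ]
yel (246, 274, 38, 24) [array([496.4, 184.7]), array([42.3, 29.4]), np.float64(1.5)]
yel (239, 266, 87, 83) [array([513.4, 152.7]), array([104. , 109.2]), np.float64(6.6)]
yel (245, 220, 99, 53) [array([528.6, 233.4]), array([105.7,  60.9]), np.float64(2.2)]
red (232, 216, 12, 23) [array([468.3, 258.3]), array([11.5, 24.3]), np.float64(1.3)]
```

View pics/fin.png

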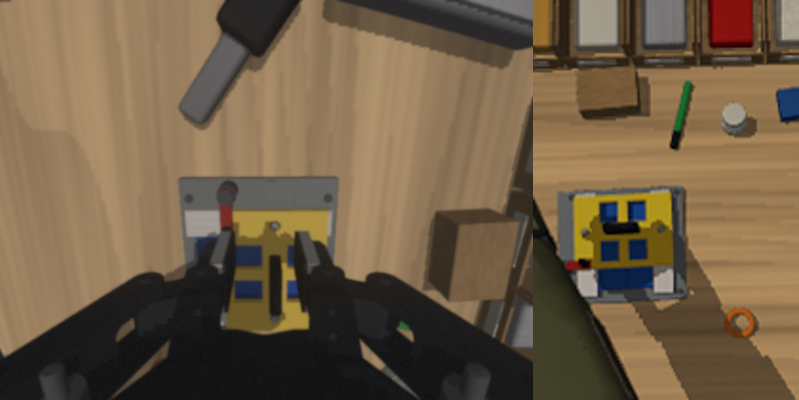

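The red arm lies along the fixture's -y (1.3° against fixture yaw of about 1.5°) over the mask's edge. The mask is still seated, the bystanders look unmoved, and the gripper is clear. Handing in.

```bash
python3 -c "
from cell import r; print(r.hand_in())"
```

```text
the job is handed in; nothing more can be done
None
```

The job is handed in at about 19.3 s of robot time. The middle-sized mask (measured 158 x 121 mm) is on the fixture with both pins through its holes, and the red latch is closed over its edge.

**Mask:**
- I aligned it by looking at a pin through one hole. One look was off because the arm was still settling. I re-measured just above the pin tips and shifted 1.5 mm.
- It then went down with no contact force until the rails. It touched at 54.7 mm, which is the bench grip height plus 30 mm, so it is flush. The highest force reading was about 5 N sideways and 4 N upward, well under 4 kg.
- A picture after release showed both pin tips in the holes.

**Latch:** I swung it with the peg loosely caged between the fingers until its stop, where the force rose to about 8 N and motion stalled. The last picture shows the arm at 1.3°, against a fixture angle of about 1.5°, so it is closed.

**Last look:** The gripper was clear with about zero wrist force. The bystanders in view looked unmoved by eye; I did not measure them again. The screwdriver and the white carton were outside the last picture.

**One disagreement:** The first wrist view gave the pin spacing as 121.7 mm instead of 124 mm. Checking through the hole made that harmless.

I viewed 11 pictures, one over the budget.

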